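Square a circuit board in the marking bed and shut the hood

ROBOT

A 6-joint arm with a two-finger parallel gripper is mounted at the origin on the work surface. World frame = base frame: x ahead of the robot, y to its left, z up, the work surface at z = 0. Lengths are in mm, angles in rad, forces in N, time in s.
With the tool pointing down it reaches from about 275 to 750 mm from the base axis. Payload 10.2 kg.
Tool frame: the origin (TCP) lies between the finger pads; the fingertips stand 17 mm ahead of it and the grasp point (between the pads) lies 2 mm behind it (tips_ahead is the distance from the TCP to the fingertips, in mm); z points along the fingers, y is the line along which they close (so a half turn about z gives the same grasp; the last joint's range is limited). The gripper opens to 85 mm and grips with 20 to 120 N. Pads are 22 mm wide; open, the fingers measure 114 mm over their backs; the gripper's body (76 mm by 85 mm) begins 54 mm behind the grasp point. The pads swing forward as they close: fully open they stand 13 mm farther back than shut.
Start: joints at [-1.465, 0.313, 1.498, -0, 1.331, -0.223], TCP at [169.514, -496.886, 224.494] pointing down, gripper open.
Joint ranges: [-2.94, 2.94], [-0.97, 2.17], [0.19, 2.56], [-1.23, 4.37], [0.02, 3.11], [-2.88, 2.88]. Speed limits (rad/s): [2.39, 2.39, 3.01, 3.14, 3.14, 3.14].

INTERFACE

Orientations are given as a unit quaternion [w, x, y, z].
In Python, from rig import sense, capture, finish_job, boxes_of, tips_ahead gives the robot as it stands.
- The arm moves only by the tool drive_tool, never from a script. Its argument "commands" is text: rows parted by semicolons, each of 7 numbers parted by spaces: the shift along the world's x, y, z in units of 0.1 m (1.0 is 0.1 m), then the turn, a rotation vector about the world's x, y, z in units of pi/4 rad (1.0 is pi/4 rad), then the opening in per cent of the stroke, from 0 (shut) to 100 (fully open). A call has 1 to 20 rows; each row shifts and turns the commanded pose from where the row before left it; what a row does not reach is not made up. A row lasts 1/12 s, in which the tool goes at most 41.7 mm and 7.16 degrees, less where a joint would pass 70% of its speed; a pose out of reach is approached as far as the arm can. A call with a number of a shift or a turn outside -1 to 1 is refused whole. A call with a gripper value outside its range is refused whole. The fingers move at their own pace and stop on an object; "force" is the grip in N (left out, the last holds). Time passes only in rows, so rows that do not move let the fingers close. It gives the time, the measured TCP pose, the force, the opening and the grip force at its end, in the units of the state.
- sense(): the state, without advancing time (a new reading comes with each control period).
- capture(name): name is "side" or "top" or "wrist"; returns a dict with "pixels" (384x512x3 uint8, blue, green, red), "fov_y" (degrees; the focal length in pixels is half the picture's height over the tangent of half this angle, whatever the lens; pixels are square), "cx", "cy" (the principal point, pixels), "k1" (the pictures are not rectified: a ray, as slopes to the right and down, at radius r is drawn at 1 + k1 r^2 times it, then the intrinsics apply), "position" and "attitude" of the camera in the world; the wrist camera has in their place "tool_from_camera" (4x4, takes a point from camera to tool coordinates, whose origin is the TCP and whose axes are the flange's). Camera axes: x right, y down, z forward; pixel columns grow to the right and rows downward; lengths in mm; the calibration is good to about 2 mm. A picture is of the moment at which its call begins: read the wrist's pose just before it. There is no depth.
- finish_job(): hands the job in; it is judged then, once.
Trained networks look in a picture, given as the dict that the camera call returned (one of the last four; its "shot" number tells which), for a name from the list of things; names that differ only in an ending like _2 or _b are one class to them, and where a whole thing is asked for, a point or a joint stands for the part that bears it (a point fixed in the world has none). Each returns a list of dicts, best first, with "confidence" (0 to 1); they miss things now and then, are a little off and sometimes report something else, mostly with a low value. They report only what shows in the picture. A call takes as long as a camera call. They do not tell look-alikes from the thing itself.
- boxes_of(picture, name): "position" ([column, row] in pixels, amid what is visible of it).
The state is a dict: "time_s": time; "joints": joint angles; "dq": joint speeds; "tau": joint torques, N m; "eef_pos": TCP position; "ee_rot": TCP orientation; "force": force on the tool from outside, world axes, zero at the start; "wrist_torque": the same for the moment, N m; "grip_width": opening from 0.0 (shut) to 1.0 (fully open); "grip_force": force on a finger pad.
Only numpy, scipy, OpenCV 4.12 (cv2) and the standard library are available. Lean on these libraries where they do the work, as an engineer would, in place of code of your own. Each camera call takes 0.05 s, during which the arm holds its last target. There are 200 camera calls.

TASK

Pick up the square-footed pusher and, with it, nudge the circuit board across the bed of the marking machine until it sits squarely in the corner of the two steel fences, touching both; never touch the board with the gripper itself. Then stand the pusher upright on the black rubber mat, let go of it, and push the sliding hood over the board until its latch clicks home. Leave the spool, the round weight and the little puck on the bed where they are.

Things in the scene. Friction and masses are not known exactly. Their poses are not given: they have to be found in the camera images.
- corner (a point): Inner corner of the two steel fences, at the level of the bed's top (20 mm above the bench). x points away from the robot, y along the bed, z up. Far fence: face at x = 0, from y = 0 to +185 mm. Side fence: face at y = 0, from x = 0 to -150 mm. Both 10 mm high, 15 mm thick. The board belongs in the quarter x < 0, y > 0.
- bed: The marking machine's bed: fixed aluminium plate 235 x 410 x 20 mm, but placed differently each time; axes as the corner's. Origin on the bench; the corner lies at x = +70, y = -150 mm in its frame. There too: near rail 8 mm high at x = -110 to -98 mm; grey console, top 66 mm above the bench, at x 97 to 125, y 80 to 230 mm; latch housing, top at 63 mm, at x 104 to 126, y -149 to -118 mm.
- board_mid (a point): Copper-brown circuit board, loose on the bed, about 70 g: 56 mm along its x, 80 mm along its y, plate 5 mm thick; the parts on top rise to 16 mm above its underside and stay 3 mm or more inside its edges. The point is the plate's centre. It starts up to 0.35 rad askew, 5 to 60 mm off each fence. Home: centre at x = -28, y = +40 mm from the corner, axes along the corner's.
- pusher_mid (a point): Hand pusher standing upright on the bench, about 100 g: square grey foot 32 x 32 x 14 mm, above it a square black grip 20 x 20 mm, whole height 110 mm; grip faces parallel to the foot's faces (x and y axes square to them), z up. The point is on its centre line, 55 mm above the foot's underside.
- mat: Thin black rubber mat fixed on the bench, 90 x 90 mm, 3 mm thick; origin at the centre of its underside, on the bench; x and y along its sides.
- hood (a joint): Opening of the sliding hood in m: 0 = fully shut, 0.205 to 0.235 = open at the start, its leading edge then clear of the fenced area (195 mm or more from the side fence). It shuts along the corner's -y with about 1 N of friction; in the last 17 mm a spring latch takes about 5 N to pass, peak at 6.5 mm, then pulls it fully shut.
- push_bar (a point): Centre of the rear face (looking to the corner's +y) of the upright bar on top of the hood; axes as the corner's. Push it towards -y to shut the hood. Bar 70 mm long in x, 12 mm thick, 30 mm high; this point is 15 mm above the hood's top panel. Hood: clear panel with grey rims, 196 mm in x, 160 mm in y, top 66 mm above the bench, underside 42 mm above the bed.
- puck: Plain steel puck, 22 mm in diameter, 20 mm high, standing loose on the bed on the robot's side of the board; origin at the centre of its underside. Bystander: leave it alone.
- weight: Dark steel hand weight with a round foot 48 mm in diameter, 28 mm high, and a round stem 20 mm in diameter up to 95 mm; origin at the centre of its underside. Bystander.
- spool: White plastic wire spool standing on end, 60 mm in diameter, 46 mm high; origin at the centre of its underside. Bystander.
Mind the look-alikes: they are no part of the job. Of the things like the part that bears board_mid, leave any that is blue; of the rest the larger one is meant.

How it is judged:
By the outcome, as a careful person would: the job done as asked, in the order asked, and still so for the second after the job is handed in, with the robot touching nothing.
It also fails if it takes over 72 s, if anything falls off the work surface, if the arm or the gripper's body presses on something with over 40 N, if the wrist force passes 120 N, or if a joint passes its speed limit or range.

## Working session

There is one attempt and no reset: what is moved stays moved. The work goes in short steps, Python scripts to look and compute and a tool call to move; the robot and the scene stay as the last step left them, time stands still between calls to the robot, and variables do not carry over. Pictures are saved under pics/ and viewed, at most 10 in all, crops included, and the job is handed in when it is done.

Besides the shell and the picture viewer there is one more tool, called as name(argument=value, ...) on one line, values as JSON. drive_tool: Moves the arm, as the interface text tells. Shifts and turns lie within -1 to 1; 1 stands for 0.1 m of shift or pi/4 rad of turn. Its arguments: {"type":"object","properties":{"commands":{"type":"string"},"force":{"type":"number"}},"required":["commands"]}

```bash
ls; mkdir -p pics; cat > h.py <<'E'
import numpy as np, cv2
from scipy.spatial.transform import Rotation as R
from rig import sense, capture, finish_job, boxes_of, tips_ahead
def q2R(q): q=np.array(q,float); return R.from_quat([q[1],q[2],q[3],q[0]]).as_matrix()
def cam(p,s=None):
    if 'position' in p:
        a=np.array(p['attitude'],float); A=a if a.shape==(3,3) else q2R(a)
        return A,np.array(p['position'],float)
    T=np.array(p['tool_from_camera'],float); Rt=q2R(s['ee_rot'])
    return Rt@T[:3,:3], Rt@T[:3,3]+np.array(s['eef_pos'])
def f_of(p): return p['pixels'].shape[0]/2/np.tan(np.radians(p['fov_y'])/2)
def ray(p,uv,s=None):
    A,o=cam(p,s); f=f_of(p); d=np.array([(uv[0]-p['cx'])/f,(uv[1]-p['cy'])/f]); m=d.copy()
    for _ in range(20): m=d/(1+p['k1']*(m@m))
    return o,A@np.array([m[0],m[1],1.])
def at_z(p,uv,z,s=None):
    o,d=ray(p,uv,s); return o+d*(z-o[2])/d[2]
def proj(p,X,s=None):
    A,o=cam(p,s); c=(np.atleast_2d(X)-o)@A; m=c[:,:2]/c[:,2:]; r=(m**2).sum(1,keepdims=True)
    return m*(1+p['k1']*r)*f_of(p)+np.array([p['cx'],p['cy']])
E
python3 - <<'E'
from h import *
s=sense(); print(s['eef_pos'],s['ee_rot'],s['force'],s['time_s'])
for n in ['top','side']:
    p=capture(n); print(n,{k:v for k,v in p.items() if k!='pixels'})
    cv2.imwrite(f'pics/{n}0.png',p['pixels'])
    for t,z in [('board_mid',22),('pusher_mid',55),('mat',3),('hood',66),('push_bar',81),('puck',30),('weight',60),('spool',43),('bed',20)]:
        for b in boxes_of(p,t)[:4]: print(t,np.round(b['position']),round(b['confidence'],2),at_z(p,b['position'],z).round())
E
```

```text
pics
[ 169.47702015 -496.60942432  223.93214836] [-6.46698217e-04  9.86518049e-01  1.63651214e-01  4.23687240e-05] [-0.14073666  0.45807503  0.46777744] 0.0
top {'fov_y': 57.920972350996905, 'cx': 252.6779953866467, 'cy': 192.63350178724312, 'k1': -0.10806697606902758, 'position': array([442.84336258, -23.56992336, 997.57365689]), 'attitude': array([-0.03822256,  0.71140702, -0.70061799,  0.03966753]), 'shot': 1}
board_mid [280. 183.] 0.79 [ 580. -101.   22.]
board_mid [345. 148.] 0.72 [ 685. -291.   22.]
board_mid [340. 212.] 0.56 [ 501. -274.   22.]
board_mid [378. 189.] 0.3 [ 567. -385.   22.]
pusher_mid [372. 237.] 0.63 [ 431. -353.   55.]
mat [126. 234.] 0.66 [428. 341.   3.]
hood [203. 180.] 0.79 [578. 112.  66.]
push_bar [200. 182.] 0.79 [570. 115.  81.]
puck [242. 211.] 0.49 [498.   3.  30.]
weight [376. 188.] 0.83 [ 565. -367.   60.]
weight [244. 213.] 0.59 [491.  -3.  60.]
weight [237. 177.] 0.42 [589.  19.  60.]
spool [119. 180.] 0.84 [579. 354.  43.]
bed [238. 176.] 0.77 [597.  17.  20.]
side {'fov_y': 54.009275429765, 'cx': 257.1814552995187, 'cy': 189.53272573450212, 'k1': -0.016715436051688057, 'position': array([ 517.46536404, -804.1146846 ,  543.73227082]), 'attitude': array([-0.50595401,  0.86247441,  0.00127449,  0.01211629]), 'shot': 2}
board_mid [279. 238.] 0.92 [ 586. -100.   22.]
board_mid [341. 309.] 0.83 [ 687. -312.   22.]
board_mid [244. 301.] 0.65 [ 510. -296.   22.]
pusher_mid [199. 317.] 0.91 [ 436. -364.   55.]
mat [222. 166.] 0.68 [426. 316.   3.]
hood [271. 180.] 0.59 [574. 102.  66.]
push_bar [276. 178.] 0.74 [587.  86.  81.]
puck [243. 214.] 0.46 [501. -11.  30.]
weight [273. 336.] 0.6 [ 557. -406.   60.]
spool [273. 153.] 0.49 [591. 338.  43.]
bed [277. 220.] 0.63 [587. -21.  20.]
bed [273. 334.] 0.38 [ 561. -369.   20.]
```

```bash
python3 - <<'E'
import cv2
a=cv2.imread('pics/top0.png');b=cv2.imread('pics/side0.png')
cv2.imwrite('pics/t1.png',cv2.resize(a[100:310,80:420],(800,494),interpolation=cv2.INTER_CUBIC))
cv2.imwrite('pics/s1.png',cv2.resize(b[120:370,120:440],(768,600),interpolation=cv2.INTER_CUBIC))
E
```

```text
(no output)
```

View pics/t1.png

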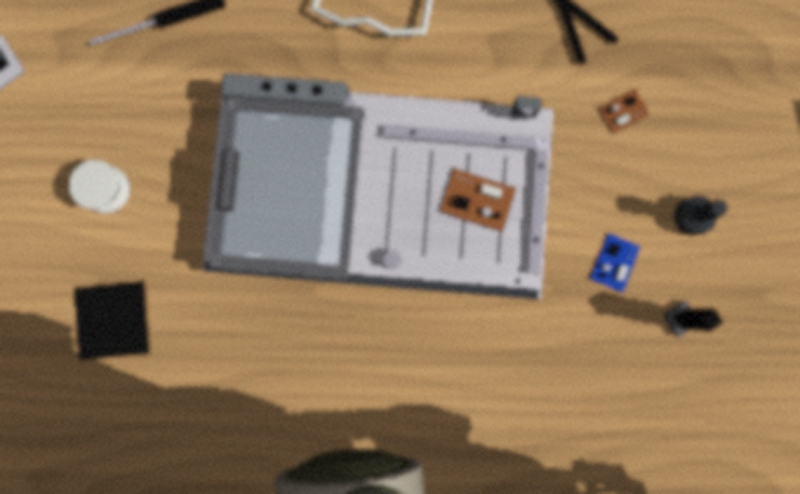

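View pics/s1.png

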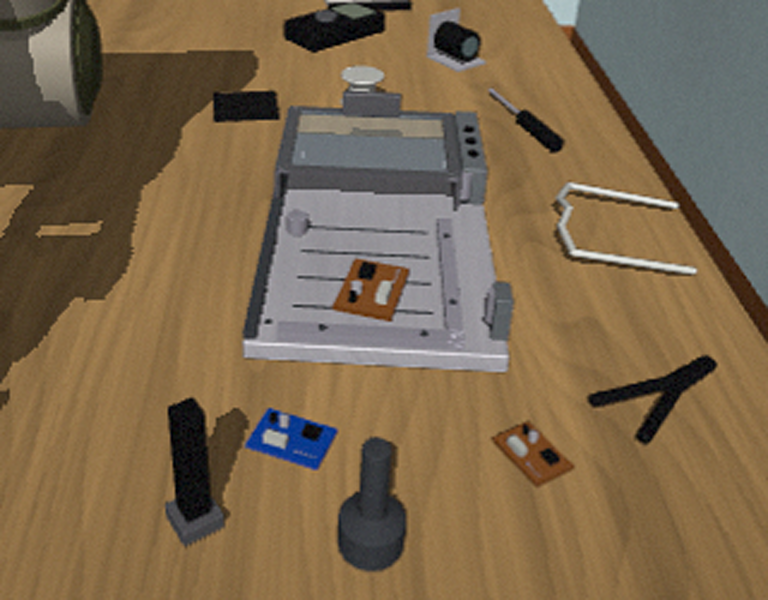

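The top and side views agree. Boards: brown on the bed at top (280,183), which is the larger, so it is the one meant; small brown on the bench (345,148); blue (340,212). Pushers: square-footed at (372,237), chosen; the round weight at (376,188) is not it. I'll take close views with the wrist camera next, the bed first.

drive_tool(commands="0.22 0.3 0.1 0 0 0 100;0.22 0.3 0.1 0 0 0 100;0.22 0.3 0.1 0 0 0 100;0.22 0.3 0.1 0 0 0 100;0.22 0.3 0.1 0 0 0 100;0.22 0.3 0.1 0 0 0 100;0.22 0.3 0.1 0 0 0 100;0.22 0.3 0.1 0 0 0 100;0.22 0.3 0.1 0 0 0 100;0.22 0.3 0.1 0 0 0 100;0.22 0.3 0.1 0 0 0 100;0.22 0.3 0.1 0 0 0 100;0.22 0.3 0.1 0 0 0 100;0 0 0 0 0 0 100;0 0 0 0 0 0 100")

```text
time_s: 2.25
eef_pos: [456.1, -105.6, 354.7]
ee_rot: [0.0, 0.986, 0.165, 0.0]
force: [0.0, -0.1, 0.1]
grip_width: 1.0
grip_force: 0.0
```

```bash
python3 - <<'E'
from h import *
s=sense(); p=capture('wrist'); print(s['eef_pos'],s['ee_rot'],{k:v for k,v in p.items() if k!='pixels'})
np.save('w1.npy',np.array([s,p],dtype=object),allow_pickle=True)
for t,z in [('board_mid',22),('puck',30),('push_bar',81)]:
    for b in boxes_of(p,t)[:4]: print(t,np.round(b['position']),round(b['confidence'],2),at_z(p,b['position'],z,s).round())
cv2.imwrite('pics/w1.png',cv2.resize(p['pixels'],(800,600),interpolation=cv2.INTER_CUBIC))
E
```

```text
[ 456.12952196 -105.62381399  354.67679071] [1.90502040e-04 9.86237080e-01 1.65337072e-01 1.97484763e-04] {'fov_y': 70.53340913267894, 'cx': 255.83517327339388, 'cy': 189.06944818238344, 'k1': -0.005690353411713559, 'tool_from_camera': array([[ 7.21301702e-04, -9.52422914e-01, -3.04778728e-01,
         7.84562976e+01],
       [ 9.99999674e-01,  5.76343032e-04,  5.65587889e-04,
        -1.94780964e-01],
       [-3.63021769e-04, -3.04779036e-01,  9.52423019e-01,
        -1.47772830e+02],
       [ 0.00000000e+00,  0.00000000e+00,  0.00000000e+00,
         1.00000000e+00]]), 'shot': 3}
board_mid [409.  46.] 0.93 [ 692. -283.   22.]
board_mid [352. 150.] 0.75 [ 509. -269.   22.]
puck [204. 105.] 0.55 [498.  -1.  30.]
push_bar [134.  40.] 0.67 [552. 107.  81.]
```

View pics/w1.png

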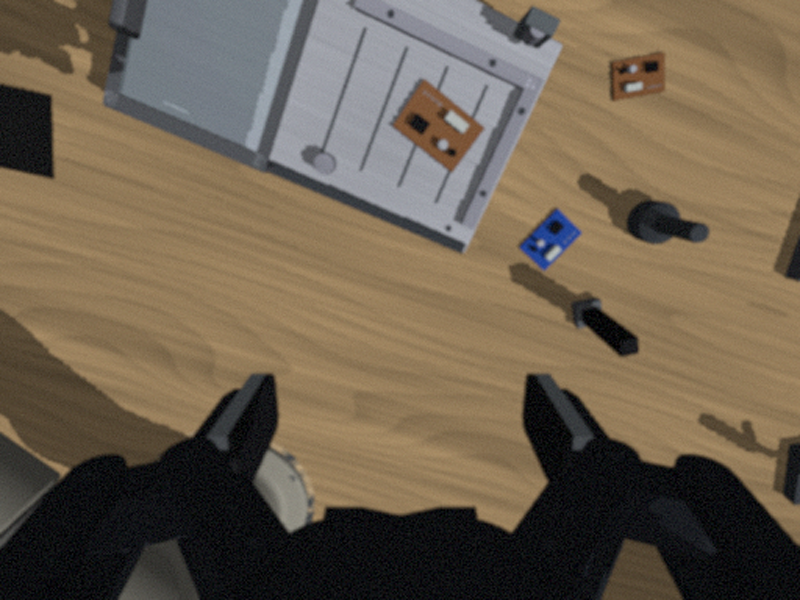

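The wrist view shows the board on the bed at about (280,79) px, the puck at (204,105), the pusher at (375,199) and the weight at (420,142). Next I fit the bed pose.

```bash
cat > bed.py <<'E'
from h import *
from scipy.optimize import least_squares
def Tw(b,P): # bed frame -> world
    P=np.atleast_2d(P).astype(float); c,s=np.cos(b[2]),np.sin(b[2])
    return np.c_[c*P[:,0]-s*P[:,1]+b[0], s*P[:,0]+c*P[:,1]+b[1], P[:,2]]
E
python3 - <<'E'
from bed import *
t=capture('top'); d=capture('side'); s,w=np.load('w1.npy',allow_pickle=True)
import pickle; pickle.dump((t,d,s,w),open('shots.pkl','wb'))
k=340/800
T=[((117.5,-205,20),(552,109)),((70,35,30),(378,137)),((70,-150,30),(527,149)),((-80,-150,30),(520,272))]
S=[((117.5,-205,20),(510,350)),((-117.5,-205,20),(245,346)),((70,35,30),(438,220)),((-80,-150,30),(279,321))]
W=[((117.5,-205,20),(562,45)),((70,-150,30),(520,88)),((-80,-150,30),(457,220)),((70,35,30),(350,8))]
obs=[(t,None,[a for a,_ in T],np.array([(80+x*k,100+y*k) for _,(x,y) in T])),
(d,None,[a for a,_ in S],np.array([(120+x/2.4,120+y/2.4) for _,(x,y) in S])),
(w,s,[a for a,_ in W],np.array([(x/1.5625,y/1.5625) for _,(x,y) in W]))]
def res(b,sel=None): return np.concatenate([(proj(p,Tw(b,P),q)-uv).ravel() for p,q,P,uv in (sel or obs)])
for sel in (None,[obs[0]],[obs[1]],[obs[2]]):
    r=least_squares(lambda b:res(b,sel),[590,0,0],loss='soft_l1'); print(r.x.round(3)); 
    if sel is None: print(r.fun.reshape(-1,2).round(1).tolist()); b=r.x
np.save('bed.npy',b)
im=cv2.resize(w['pixels'],None,fx=3,fy=3,interpolation=cv2.INTER_CUBIC)
def L(P,c):
    uv=((proj(w,Tw(b,P),s)+.5)*3).astype(int); cv2.polylines(im,[uv],True,c,1)
L([(117.5,-205,20),(-117.5,-205,20),(-117.5,205,20),(117.5,205,20)],(0,255,0))
L([(70,-150,30),(70,35,30),(85,35,30),(85,-150,30)],(0,0,255))
L([(70,-150,30),(-80,-150,30),(-80,-165,30),(70,-165,30)],(255,0,0))
L([(-110,-205,28),(-110,205,28),(-98,205,28),(-98,-205,28)],(0,255,255))
cv2.imwrite('pics/w2.png',im[0:520,450:1130])
# board
for n,p,q in(('w',w,s),('t',t,None)):
    hsv=cv2.cvtColor(p['pixels'],cv2.COLOR_BGR2HSV)
    m=np.zeros(hsv.shape[:2],np.uint8); cv2.fillPoly(m,[proj(p,Tw(b,[(65,-145,20),(65,30,20),(-80,30,20),(-80,-145,20)]),q).astype(np.int32)],255)
    k2=cv2.inRange(hsv,(3,80,40),(25,255,255))&m
    c=max(cv2.findContours(k2,0,2)[0],key=cv2.contourArea)
    P=np.array([at_z(p,uv,25,q)[:2] for uv in c[:,0].astype(float)],np.float32)
    rr=cv2.minAreaRect(P); B=cv2.boxPoints(rr)
    print(n,'board',rr,'rel yaw',np.degrees(b[2]))
E
```

```text
[ 5.76124e+02 -1.56610e+01 -3.20000e-02]
[[7.7, 0.7], [-2.2, 0.1], [-0.5, -1.8], [0.8, -1.4], [-0.6, 10.5], [-5.6, 8.6], [-2.6, -2.9], [0.5, -1.4], [14.4, 6.8], [-1.4, -4.7], [1.3, 0.3], [-3.9, -2.0]]
[ 5.75413e+02 -1.52240e+01 -4.50000e-02]
[ 5.83742e+02  8.37300e+00 -3.90000e-02]
[ 5.74578e+02 -1.67800e+01 -3.30000e-02]
w board ((575.0990600585938, -106.40361022949219), (78.14561462402344, 54.68913269042969), 73.29345703125) rel yaw -1.8436043686984434
t board ((582.1140747070312, -85.48396301269531), (34.2540397644043, 55.088165283203125), 64.00204467773438) rel yaw -1.8436043686984434
```

View pics/w2.png

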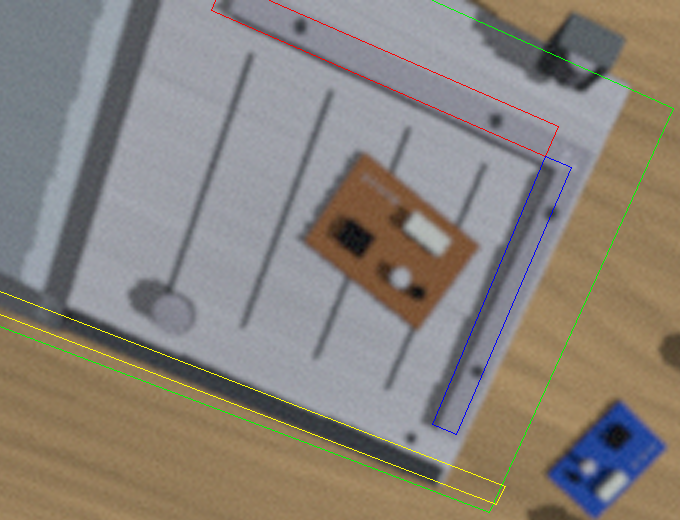

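The fences fit, but the plate is not centred on its origin: it spans about y -175..235 and x -110..125. I'll refit with those corners.

```bash
python3 - <<'E'
from bed import *
import pickle; t,d,s,w=pickle.load(open('shots.pkl','rb'))
k=340/800
T=[((125,-175,20),(552,109)),((70,35,30),(378,137)),((70,-150,30),(527,149)),((-80,-150,30),(520,272)),((-110,-175,20),(541,297))]
S=[((125,-175,20),(510,350)),((-110,-175,20),(245,346)),((70,35,30),(438,220)),((-80,-150,30),(279,321))]
W=[((125,-175,20),(450+630,88)),((70,-150,30),(450+552,168)),((-80,-150,30),(450+438,422)),((70,35,30),(450+225,12)),((-110,-175,20),(450+442,481))]
obs=[(t,None,[a for a,_ in T],np.array([(80+x*k,100+y*k) for _,(x,y) in T])),
(d,None,[a for a,_ in S],np.array([(120+x/2.4,120+y/2.4) for _,(x,y) in S])),
(w,s,[a for a,_ in W],np.array([(x/3,y/3) for _,(x,y) in W]))]
def res(b,sel=None): return np.concatenate([(proj(p,Tw(b,P),q)-uv).ravel() for p,q,P,uv in (sel or obs)])
for sel in (None,[obs[0]],[obs[1]],[obs[2]]):
    r=least_squares(lambda b:res(b,sel),[590,0,0],loss='soft_l1'); print(r.x.round(3)); 
    print(r.fun.reshape(-1,2).round(1).tolist())
    if sel is None: b=r.x
np.save('bed.npy',b)
im=cv2.resize(w['pixels'],None,fx=3,fy=3,interpolation=cv2.INTER_CUBIC)
# board
for n,p,q in(('w',w,s),('t',t,None),('s',d,None)):
    hsv=cv2.cvtColor(p['pixels'],cv2.COLOR_BGR2HSV)
    m=np.zeros(hsv.shape[:2],np.uint8); cv2.fillPoly(m,[proj(p,Tw(b,[(65,-145,20),(65,30,20),(-90,30,20),(-90,-145,20)]),q).astype(np.int32)],255)
    k2=cv2.inRange(hsv,(3,90,40),(25,255,255))&m
    P=np.array([at_z(p,uv,25,q)[:2] for uv in np.argwhere(k2)[:,::-1].astype(float)],np.float32)
    rr=cv2.minAreaRect(P); c,ss=np.cos(b[2]),np.sin(b[2]); e=np.array(rr[0])-b[:2]
    print(n,'board',rr,'in corner frame',[c*e[0]+ss*e[1]-70,-ss*e[0]+c*e[1]+150])
    o=s if 0 else None
E
```

```text
[ 5.77322e+02 -1.94940e+01 -6.00000e-02]
[[-0.1, -1.0], [-0.1, -0.6], [1.5, -0.7], [1.3, -0.3], [0.0, 0.5], [-0.4, 3.1], [-2.1, -0.9], [-1.5, -1.7], [-0.9, -1.0], [2.5, -2.1], [-0.1, -1.0], [-2.1, 2.3], [-0.8, -1.0], [1.3, 2.5]]
[ 5.76295e+02 -1.81670e+01 -6.30000e-02]
[[-0.4, -0.5], [-0.5, -0.2], [1.0, -0.2], [0.8, 0.2], [-0.5, 1.0]]
[ 5.79452e+02 -2.08700e+01 -5.60000e-02]
[[1.1, 3.4], [-0.8, -0.2], [-0.7, -1.5], [0.4, -0.4]]
[ 5.76837e+02 -1.96470e+01 -6.50000e-02]
[[2.5, -1.0], [-0.2, -0.1], [-2.5, 2.9], [-0.5, -0.6], [0.9, 3.1]]
w board ((574.96337890625, -106.45812225341797), (77.47150421142578, 54.46297836303711), 73.2852783203125) in corner frame [np.float64(-67.09815763446339), np.float64(63.052565781369665)]
t board ((581.6837768554688, -87.98324584960938), (33.20148468017578, 52.54475021362305), 72.29825592041016) in corner frame [np.float64(-61.50669996017879), np.float64(81.89985757113487)]
s board ((575.2252807617188, -109.48687744140625), (85.83439636230469, 56.926544189453125), 73.3656234741211) in corner frame [np.float64(-66.65367139351191), np.float64(60.045177786403144)]
```

drive_tool(commands="-0.03 -0.315 -0.15 0 0 0 100;-0.03 -0.315 -0.15 0 0 0 100;-0.03 -0.315 -0.15 0 0 0 100;-0.03 -0.315 -0.15 0 0 0 100;-0.03 -0.315 -0.15 0 0 0 100;-0.03 -0.315 -0.15 0 0 0 100;-0.03 -0.315 -0.15 0 0 0 100;-0.03 -0.315 -0.15 0 0 0 100;0 0 0 0 0 0 100;0 0 0 0 0 0 100")

```text
time_s: 3.38
eef_pos: [430.3, -360.1, 233.3]
ee_rot: [-0.001, 0.987, 0.162, -0.001]
force: [-1.1, 0.1, 0.3]
grip_width: 1.005
grip_force: 0.0
```

```bash
python3 - <<'E'
from h import *
import pickle
s=sense(); p=capture('wrist'); print(s['eef_pos'],s['ee_rot'])
pickle.dump((s,p),open('w3.pkl','wb'))
for b in boxes_of(p,'pusher_mid')[:3]: print(np.round(b['position']),round(b['confidence'],2),at_z(p,b['position'],55,s).round())
u,v=boxes_of(p,'pusher_mid')[0]['position']; u0=int(max(0,min(512-200,u-100)));v0=int(max(0,min(384-150,v-75))); print(u0,v0)
cv2.imwrite('pics/w3.png',cv2.resize(p['pixels'][v0:v0+150,u0:u0+200],(800,600),interpolation=cv2.INTER_CUBIC))
E
```

```text
[ 430.31454689 -360.14709471  233.26954221] [-1.11654239e-03  9.86781444e-01  1.62051840e-01 -5.79930190e-04]
[258. 161.] 0.6 [ 440. -360.   55.]
[87. 38.] 0.25 [ 508. -142.   55.]
158 86
```

View pics/w3.png

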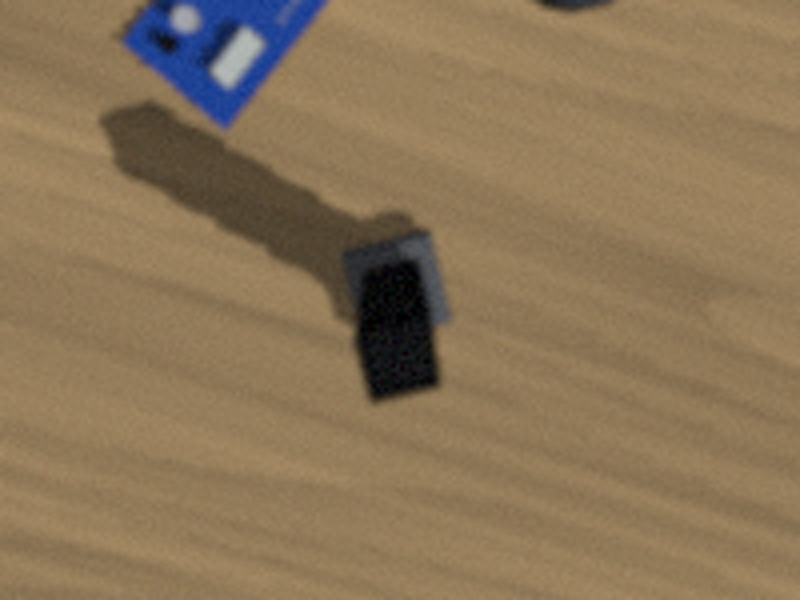

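Crop: the square grip's top runs about (370,402)-(438,385), and the foot corners sit at (343,250), (430,232) and (452,320). I'll fit its pose from these.

```bash
python3 - <<'E'
from bed import *
import pickle; s,p=pickle.load(open('w3.pkl','rb'))
px=np.array([(343,250),(430,232),(452,320),(370,402),(438,385),(430,320),(358,333)])/4.+[158,86]
F=lambda a,z:[(a,a,z),(a,-a,z),(-a,-a,z),(-a,a,z)]
f,g=F(16,14),F(10,110)
for y0 in (-.06,.3,.1,.6,.2):
    # view up ~ tool +x
    M=np.array([f[0],f[1],f[2],g[3],g[2],g[1],g[0]])
    r=least_squares(lambda b:(proj(p,Tw(b,M),s)-px).ravel(),[435,-358,y0],loss='soft_l1'); print(r.x.round(3),r.cost.round(2),r.fun.reshape(-1,2).round(1).tolist())
tool=2*np.arctan2(s['ee_rot'][2],s['ee_rot'][1]); print('tool yaw',tool,tips_ahead() if callable(tips_ahead) else tips_ahead)
E
```

```text
[ 436.395 -359.771    0.535] 3.52 [[-0.3, 0.2], [1.1, -0.2], [0.1, 0.5], [-0.2, 0.4], [1.6, 0.8], [-0.2, -1.3], [-1.4, -0.6]]
[ 436.395 -359.771    0.535] 3.52 [[-0.3, 0.2], [1.1, -0.2], [0.1, 0.5], [-0.2, 0.4], [1.6, 0.8], [-0.2, -1.3], [-1.4, -0.6]]
[ 436.395 -359.771    0.535] 3.52 [[-0.3, 0.2], [1.1, -0.2], [0.1, 0.5], [-0.2, 0.4], [1.6, 0.8], [-0.2, -1.3], [-1.4, -0.6]]
[ 436.395 -359.771    0.535] 3.52 [[-0.3, 0.2], [1.1, -0.2], [0.1, 0.5], [-0.2, 0.4], [1.6, 0.8], [-0.2, -1.3], [-1.4, -0.6]]
[ 436.395 -359.771    0.535] 3.52 [[-0.3, 0.2], [1.1, -0.2], [0.1, 0.5], [-0.2, 0.4], [1.6, 0.8], [-0.2, -1.3], [-1.4, -0.6]]
tool yaw 0.3255395063922743 17.0
```

drive_tool(commands="0.03 0 -0.1 0 0 0.09 100;0.03 0 -0.2 0 0 0.09 100;0 0 -0.3 0 0 0.09 100;0 0 -0.3 0 0 0 100;0 0 -0.3 0 0 0 100;0 0 -0.2 0 0 0 100;0 0 0 0 0 0 100;0 0 0 0 0 0 100;0 0 0 0 0 0 100")

```text
time_s: 4.28
eef_pos: [438.4, -359.3, 96.6]
ee_rot: [0.002, 0.964, 0.267, 0.001]
force: [-0.2, 0.2, 0.6]
grip_width: 1.005
grip_force: 0.0
```

drive_tool(commands="-0.02 0 -0.13 0 0 0 100;0 0 -0.13 0 0 0 100;0 0 0 0 0 0 100;0 0 0 0 0 0 60;0 0 0 0 0 0 20;0 0 0 0 0 0 0;0 0 0 0 0 0 0;0 0 0 0 0 0 0;0 0 0 0 0 0 0;0 0 0 0 0 0 0;0 0 0 0 0 0 0;0 0 0 0 0 0 0", force=80)

```text
time_s: 5.28
eef_pos: [435.8, -359.2, 69.2]
ee_rot: [0.001, 0.964, 0.267, 0.0]
force: [0.4, 0.5, 5.5]
grip_width: 0.229
grip_force: 78.8
```

drive_tool(commands="0 0 0.2 0 0 0 0;0 0 0.35 0 0 0 0;0.05 0.15 0.35 0 0 -0.12 0;0.1 0.3 0.05 0 0 -0.13 0;0.1 0.32 0 0 0 -0.13 0;0.1 0.32 0 0 0 -0.13 0;0.1 0.32 0 0 0 -0.13 0;0.1 0.32 0 0 0 -0.13 0;0.1 0.32 0 0 0 0 0;0.1 0.32 0 0 0 0 0;0.03 0.2 0 0 0 0 0;0 0 0 0 0 0 0;0 0 0 0 0 0 0;0 0 0 0 0 0 0")

```text
time_s: 6.45
eef_pos: [513.3, -102.4, 163.3]
ee_rot: [0.0, 0.999, -0.032, -0.0]
force: [0.0, -0.3, -1.1]
grip_width: 0.22
grip_force: 78.5
```

```bash
python3 - <<'E'
from bed import *
import pickle
s=sense(); p=capture('wrist'); print(s['eef_pos'],s['ee_rot'],s['force'])
pickle.dump((s,p),open('w4.pkl','wb'))
b=np.load('bed.npy')
cv2.imwrite('pics/w4.png',cv2.resize(p['pixels'],(800,600),interpolation=cv2.INTER_CUBIC))
E
```

```text
[ 513.3002482  -102.42816707  163.26973394] [ 3.55211325e-05  9.99485926e-01 -3.20594055e-02 -2.75702183e-04] [ 0.03660026 -0.31740505 -1.11184729]
```

View pics/w4.png

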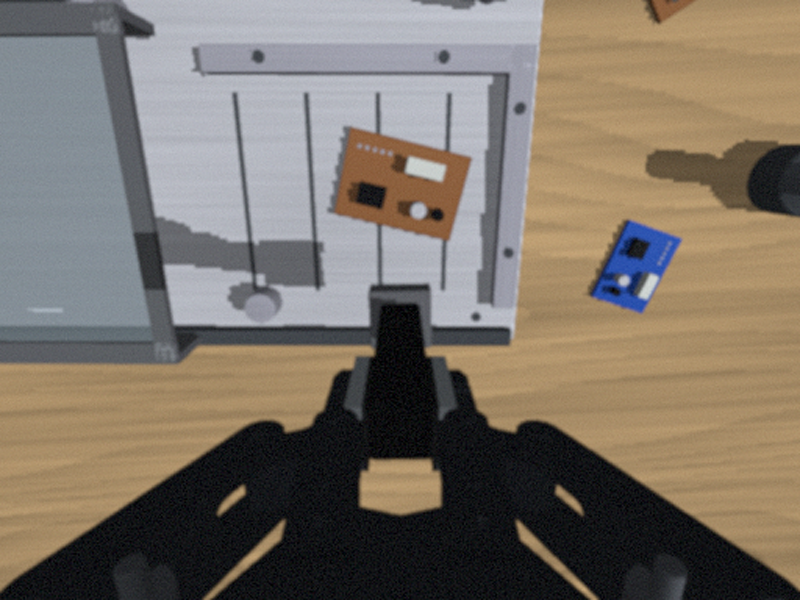

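Clear view: board corners about (348,127), (470,157), (447,240), (333,211), fence inner corner (508,74), and the foot's front edge at (370..431,286).

```bash
python3 - <<'E'
from bed import *
import pickle
s,p=pickle.load(open('w4.pkl','rb'))
k=1/1.5625
M=[(70,35,30),(85,35,30),(70,-150,30),(-80,-150,30),(-80,-165,30),(-110,-175,28)]
px=np.array([(202,73),(199,45),(508,74),(495,305),(515,309),(512,330)])*k
r=least_squares(lambda b:(proj(p,Tw(b,M),s)-px).ravel(),[577,-19,-.06],loss='soft_l1'); b=r.x
print(b.round(3),r.fun.reshape(-1,2).round(1).tolist())
np.save('bed.npy',b)
C=Tw(b,[70,-150,20])[0]; print('corner',C)
c,sn=np.cos(b[2]),np.sin(b[2])
def incorner(X): e=np.array(X)[:2]-C[:2]; return np.array([c*e[0]+sn*e[1],-sn*e[0]+c*e[1]])
bc=np.array([incorner(at_z(p,np.array(q)*k,25,s)) for q in [(348,127),(470,157),(447,240),(333,211)]])
print(bc.round(1),'mid',bc.mean(0)); rr=cv2.minAreaRect(bc.astype(np.float32)); print(rr)
z=s['eef_pos'][2]-69.2+14
print('tool',incorner(s['eef_pos']),'foot front',[incorner(at_z(p,np.array(q)*k,z,s)).round(1) for q in [(370,286),(431,286)]])
q=boxes_of
print('tool yaw',2*np.arctan2(s['ee_rot'][2],s['ee_rot'][1]))
E
```

```text
[ 5.76415e+02 -2.23360e+01 -6.20000e-02] [[-0.9, -0.1], [-1.3, -0.3], [1.7, -1.2], [-0.6, 2.7], [0.3, 0.1], [8.4, 10.9]]
corner [ 637.03675865 -176.36524245   20.        ]
[[ -30.1   98.7]
 [ -48.1   21.1]
 [-101.8   34.2]
 [ -82.2  110.7]] mid [-65.53491528  66.17129489]
((-65.97581481933594, 66.17935180664062), (79.63514709472656, 55.21485900878906), 76.87920379638672)
tool [-128.0583724    66.16999618] foot front [array([-109.7,   81.2]), array([-109.8,   50.8])]
tool yaw -0.06412980210431705
```

drive_tool(commands="0 0 -0.24 0 0 0 0;0 0 -0.24 0 0 0 0;0 0 -0.24 0 0 0 0;0 0 0 0 0 0 0;0 0 0 0 0 0 0;0.05 -0.003 0 0 0 0 0;0.05 -0.003 0 0 0 0 0;0.05 -0.003 0 0 0 0 0;0.05 -0.003 0 0 0 0 0;0.05 -0.003 0 0 0 0 0;0.05 -0.003 0 0 0 0 0;0.05 -0.003 0 0 0 0 0;0.05 -0.003 0 0 0 0 0;0.05 -0.003 0 0 0 0 0;0 0 0 0 0 0 0;0 0 0 0 0 0 0")

```text
time_s: 7.83
eef_pos: [558.7, -104.6, 91.4]
ee_rot: [-0.0, 0.999, -0.032, 0.0]
force: [0.6, 0.2, -0.7]
grip_width: 0.224
grip_force: 82.1
```

```bash
cat > look.py <<'E'
from bed import *
import sys,pickle
s=sense(); p=capture('wrist'); b=np.load('bed.npy')
C=Tw(b,[70,-150,20])[0]; c,sn=np.cos(b[2]),np.sin(b[2])
def ic(X): e=np.array(X)[:2]-C[:2]; return np.array([c*e[0]+sn*e[1],-sn*e[0]+c*e[1]])
print('tool',ic(s['eef_pos']).round(1),s['eef_pos'][2].round(1),'F',np.round(s['force'],1),'t',s['time_s'])
hsv=cv2.cvtColor(p['pixels'],cv2.COLOR_BGR2HSV)
m=np.zeros(hsv.shape[:2],np.uint8); cv2.fillPoly(m,[proj(p,Tw(b,[(72,-152,20),(72,30,20),(-90,30,20),(-90,-152,20)]),s).astype(np.int32)],255)
k2=cv2.inRange(hsv,(3,90,40),(25,255,255))&m
P=np.array([ic(at_z(p,uv,25,s)) for uv in np.argwhere(k2)[:,::-1].astype(float)],np.float32)
print('board',cv2.minAreaRect(P)); print(P.min(0),P.max(0))
pickle.dump((s,p),open(f'{sys.argv[1]}.pkl','wb'))
cv2.imwrite(f'pics/{sys.argv[1]}.png',cv2.resize(p['pixels'][:240,150:400],(800,768))[:600])
E
python3 look.py w5
```

```text
tool [-82.6  66.8] 91.4 F [ 0.6  0.2 -0.7] t 7.8333
board ((-37.47100067138672, 72.65711975097656), (55.129947662353516, 78.40166473388672), 0.153705894947052)
[-64.99427   33.386776] [ -9.874065 111.911934]
```

drive_tool(commands="0.02 -0.001 0 0 0 0 0;0.02 -0.001 0 0 0 0 0;0.02 -0.001 0 0 0 0 0;0.02 -0.001 0 0 0 0 0;0.01 -0.001 0 0 0 0 0;0.01 -0.001 0 0 0 0 0;0 0 0 0 0 0 0")

```text
time_s: 8.47
eef_pos: [568.7, -105.2, 91.5]
ee_rot: [0.0, 0.999, -0.032, 0.0]
force: [-0.3, 0.4, -2.4]
grip_width: 0.218
grip_force: 82.1
```

drive_tool(commands="0.01 -0.001 0 0 0 0 0;0 0 0 0 0 0 0")

```text
time_s: 8.63
eef_pos: [569.6, -105.3, 91.5]
ee_rot: [0.0, 0.999, -0.032, 0.0]
force: [-0.1, -0.2, -0.6]
grip_width: 0.222
grip_force: 82.1
```

drive_tool(commands="0.01 -0.001 0 0 0 0 0;0 0 0 0 0 0 0")

```text
time_s: 8.8
eef_pos: [570.5, -105.3, 91.5]
ee_rot: [-0.0, 0.999, -0.032, -0.0]
force: [-0.3, 0.7, -1.6]
grip_width: 0.221
grip_force: 82.1
```

drive_tool(commands="0.01 -0.001 0 0 0 0 0;0 0 0 0 0 0 0")

```text
time_s: 8.97
eef_pos: [571.0, -105.4, 91.4]
ee_rot: [-0.0, 0.999, -0.032, -0.001]
force: [-4.2, 0.5, 1.5]
grip_width: 0.222
grip_force: 82.3
```

```bash
python3 look.py w6
```

```text
tool [-70.3  66.8] 91.4 F [-4.2  0.5  1.5] t 8.9667
board ((-27.126516342163086, 72.57975769042969), (78.43954467773438, 54.642826080322266), 89.91350555419922)
[-54.501354  33.355434] [  0.25277779 111.760475  ]
```

drive_tool(commands="-0.06 0.004 0 0 0 0 0;0 0 0.2 0 0 0 0;0 0 0.2 0 0 0 0;0 0.25 0 0 0 0 0;0.1 0.3 0 0 0 0 0;0.2 0.117 0 0 0 0 0;0.252 0 0 0 0 0 0;0 0 0 0 0 0 0;0 0 -0.2 0 0 0 0;0 0 -0.2 0 0 0 0;0 0 0 0 0 0 0")

```text
time_s: 9.93
eef_pos: [619.8, -38.3, 88.9]
ee_rot: [-0.0, 0.999, -0.032, -0.001]
force: [-1.1, -0.4, -1.3]
grip_width: 0.222
grip_force: 82.3
```

```bash
python3 look.py w7
```

```text
tool [-25.8 136.8] 88.9 F [-1.1 -0.4 -1.3] t 9.9333
board ((-27.145130157470703, 73.31425476074219), (78.72864532470703, 52.3869514465332), 89.91576385498047)
[-53.393394  33.93954 ] [ -0.8947434 112.64737  ]
```

drive_tool(commands="0 0 0.02 0 0 0 0;0 0 0 0 0 0 0;-0.0025 -0.04 0 0 0 0 0;-0.0025 -0.04 0 0 0 0 0;-0.0025 -0.04 0 0 0 0 0;-0.0025 -0.04 0 0 0 0 0;-0.0025 -0.04 0 0 0 0 0;-0.0025 -0.04 0 0 0 0 0;-0.0025 -0.04 0 0 0 0 0;-0.0025 -0.04 0 0 0 0 0;-0.002 -0.02 0 0 0 0 0;0 0 0 0 0 0 0;0 0 0 0 0 0 0")

```text
time_s: 11.07
eef_pos: [618.5, -72.4, 93.5]
ee_rot: [-0.0, 0.999, -0.032, -0.0]
force: [0.0, -0.4, 0.2]
grip_width: 0.223
grip_force: 82.3
```

```bash
python3 look.py w8
```

```text
tool [-24.9 102.6] 93.5 F [ 0.  -0.4  0.2] t 11.0667
board ((-26.8922119140625, 72.80470275878906), (78.4394302368164, 52.545650482177734), 89.21205139160156)
[-53.634983  33.66634 ] [ -0.19512512 111.75424   ]
```

The z reading of 88.9 was still settling, so the 2 mm raise let the foot pass over the board's edge. The board has not moved. I'll back off, lower and retry.

drive_tool(commands="0 0 0.1 0 0 0 0;0.013 0.2 0 0 0 0 0;0.01 0.15 0 0 0 0 0;0 0 0 0 0 0 0;0 0 -0.12 0 0 0 0;0 0 0 0 0 0 0;0 0 0 0 0 0 0")

```text
time_s: 11.7
eef_pos: [620.2, -37.6, 90.3]
ee_rot: [-0.0, 0.999, -0.032, -0.001]
force: [0.0, 0.1, -2.0]
grip_width: 0.228
grip_force: 82.5
```

```bash
python3 look.py w9
```

```text
tool [-25.3 137.4] 90.3 F [ 0.   0.1 -2. ] t 11.7
board ((-27.29216766357422, 73.32035827636719), (78.67630004882812, 52.7471809387207), 89.90421295166016)
[-53.72531  33.95506] [ -0.8531332 112.64576  ]
```

View pics/w9.png

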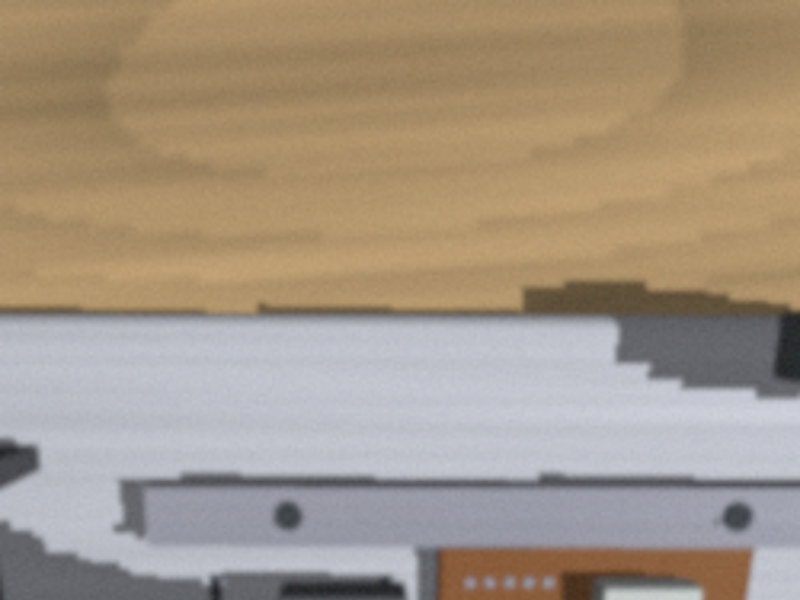

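The crop shows the foot beside the board's +y edge, with the board still flush against the far fence. Pushing again.

drive_tool(commands="0 0 -0.007 0 0 0 0;-0.0025 -0.04 0 0 0 0 0;-0.0025 -0.04 0 0 0 0 0;-0.0025 -0.04 0 0 0 0 0;-0.0025 -0.04 0 0 0 0 0;-0.0025 -0.04 0 0 0 0 0;0 0 0 0 0 0 0;0 0 0 0 0 0 0")

```text
time_s: 12.42
eef_pos: [619.5, -57.7, 90.8]
ee_rot: [0.0, 0.999, -0.032, 0.0]
force: [-0.4, 0.1, -1.3]
grip_width: 0.219
grip_force: 82.4
```

```bash
python3 look.py w10
```

```text
tool [-24.8 117.3] 90.8 F [-0.4  0.1 -1.3] t 12.4167
board ((-27.648468017578125, 60.69928741455078), (78.93212890625, 52.94441604614258), 89.88764190673828)
[-54.166557  21.250172] [ -1.1000739 100.131615 ]
```

drive_tool(commands="-0.0025 -0.04 0 0 0 0 0;-0.0025 -0.04 0 0 0 0 0;-0.0025 -0.04 0 0 0 0 0;-0.0025 -0.04 0 0 0 0 0;-0.001 -0.02 0 0 0 0 0;0 0 0 0 0 0 0;0 0 0 0 0 0 0")

```text
time_s: 13.05
eef_pos: [618.5, -75.6, 90.8]
ee_rot: [0.0, 0.999, -0.032, 0.0]
force: [-0.7, -0.5, -1.4]
grip_width: 0.217
grip_force: 82.4
```

drive_tool(commands="-0.001 -0.01 0 0 0 0 0;0 0 0 0 0 0 0")

```text
time_s: 13.22
eef_pos: [618.4, -76.4, 90.8]
ee_rot: [0.0, 0.999, -0.032, 0.0]
force: [-0.1, 0.3, -1.3]
grip_width: 0.224
grip_force: 82.4
```

drive_tool(commands="-0.001 -0.01 0 0 0 0 0;0 0 0 0 0 0 0")

```text
time_s: 13.38
eef_pos: [618.3, -77.4, 90.8]
ee_rot: [-0.0, 0.999, -0.032, -0.0]
force: [-0.1, 0.2, -0.6]
grip_width: 0.225
grip_force: 82.4
```

drive_tool(commands="-0.001 -0.01 0 0 0 0 0;0 0 0 0 0 0 0")

```text
time_s: 13.55
eef_pos: [618.2, -78.1, 90.8]
ee_rot: [-0.0, 0.999, -0.032, 0.0]
force: [0.1, 2.3, -0.8]
grip_width: 0.221
grip_force: 82.4
```

drive_tool(commands="-0.001 -0.01 0 0 0 0 0;0 0 0 0 0 0 0")

```text
time_s: 13.72
eef_pos: [618.2, -78.5, 90.9]
ee_rot: [-0.001, 0.999, -0.032, 0.0]
force: [0.2, 5.5, 0.2]
grip_width: 0.219
grip_force: 82.6
```

```bash
python3 look.py w11
```

```text
tool [-24.8  96.5] 90.9 F [0.2 5.5 0.2] t 13.7167
board ((-27.60235595703125, 41.228023529052734), (79.88567352294922, 52.91447448730469), 89.90788269042969)
[-54.110317   1.259052] [-1.1173885 81.202614 ]
```

drive_tool(commands="0.004 0.06 0 0 0 0 0;0 0 0.2 0 0 0 0;0 0 0.2 0 0 0 0;-0.21 -0.19 0 0 0 0 0;-0.21 -0.19 0 0 0 0 0;-0.21 -0.19 0 0 0 0 0;0 0 0 0 0 0 0;0 0 0 0 0 0 0;0 0 -0.2 0 0 0 0;0 0 -0.2 0 0 0 0;0 0 0 0 0 0 0;0 0 0 0 0 0 0;0 0 0 0 0 0 0")

```text
time_s: 14.85
eef_pos: [556.0, -130.0, 91.5]
ee_rot: [0.0, 1.0, -0.032, 0.0]
force: [0.4, -0.5, -0.8]
grip_width: 0.223
grip_force: 83.1
```

```bash
python3 look.py w12
```

```text
tool [-83.7  41.2] 91.5 F [ 0.4 -0.5 -0.8] t 14.85
board ((-27.251075744628906, 40.690155029296875), (79.0864028930664, 54.20856475830078), 89.94699096679688)
[-54.38666     1.1305126] [-0.11872314 80.248634  ]
```

drive_tool(commands="0.04 -0.002 -0.005 0 0 0 0;0.04 -0.002 0 0 0 0 0;0.03 -0.002 0 0 0 0 0;0.01 -0.001 0 0 0 0 0;0 0 0 0 0 0 0")

```text
time_s: 15.32
eef_pos: [567.7, -131.1, 90.3]
ee_rot: [0.0, 0.999, -0.032, 0.0]
force: [0.2, 0.8, -2.2]
grip_width: 0.224
grip_force: 83.2
```

drive_tool(commands="0.01 -0.001 0 0 0 0 0;0 0 0 0 0 0 0")

```text
time_s: 15.48
eef_pos: [568.4, -131.2, 90.2]
ee_rot: [-0.0, 0.999, -0.032, -0.0]
force: [0.1, -0.3, -1.1]
grip_width: 0.221
grip_force: 83.1
```

drive_tool(commands="0.01 -0.001 0 0 0 0 0;0 0 0 0 0 0 0")

```text
time_s: 15.65
eef_pos: [568.9, -131.2, 90.2]
ee_rot: [-0.0, 0.999, -0.032, -0.001]
force: [-3.2, 0.2, 1.4]
grip_width: 0.221
grip_force: 83.6
```

Both fences gave contact: 5.5 N at the side and 3.2 N at the far one, and the board measures within about 1 mm of home and square. Next the mat.

drive_tool(commands="-0.08 0.005 0 0 0 0 0;0 0 0.3 0 0 0 0;0 0 0.35 0 0 0 0;0 0.1 0.35 0 0 0 0;-0.08 0.35 0 0 0 0 0;-0.1 0.35 0 0 0 0 0;-0.1 0.35 0 0 0 0 0;-0.1 0.35 0 0 0 0 0;-0.1 0.35 0 0 0 0 0;-0.1 0.35 0 0 0 0 0;-0.1 0.35 0 0 0 0 0;-0.1 0.35 0 0 0 0 0;-0.1 0.35 0 0 0 0 0;-0.1 0.35 0 0 0 0 0;-0.1 0.35 0 0 0 0 0;-0.1 0.3 0 0 0 0 0;0 0 0 0 0 0 0;0 0 0 0 0 0 0;0 0 0 0 0 0 0")

```text
time_s: 17.23
eef_pos: [443.7, 293.8, 190.3]
ee_rot: [0.0, 0.999, -0.032, 0.0]
force: [0.2, 0.2, -0.9]
grip_width: 0.22
grip_force: 83.2
```

```bash
python3 - <<'E'
from bed import *
import pickle
t,d,_,_=pickle.load(open('shots.pkl','rb'))
k=340/800
P=[at_z(t,(80+x*k,100+y*k),3)[:2].round() for x,y in [(75,290),(144,283),(148,352),(80,357)]]
print(P,np.mean(P,0))
s=sense(); p=capture('wrist'); print(s['eef_pos'],s['ee_rot'],s['force'])
t=capture('top')
for n,z in (('mat',3),('push_bar',81),('spool',23)):
  for q,ss in ((p,s),(t,None)):
    for b in boxes_of(q,n)[:2]: print(n,b['position'],b['confidence'],at_z(q,b['position'],z,ss).round())
cv2.imwrite('pics/w13.png',np.hstack([cv2.resize(p['pixels'],(480,360)),cv2.resize(t['pixels'][130:290,70:212],(320,360))]))
pickle.dump((s,p,t),open('w13.pkl','wb'))
E
```

```text
[array([457., 383.]), array([468., 296.]), array([384., 288.]), array([375., 373.])] [421. 335.]
[443.68881011 293.82825816 190.28144673] [ 5.54067218e-05  9.99489617e-01 -3.19448792e-02  1.65626000e-04] [ 0.18515352  0.16325911 -0.85962367]
mat [216.3, 181.4] 0.8 [429. 346.   3.]
mat [131.6, 238.7] 0.83 [414. 322.   3.]
push_bar [427.3, 69.8] 0.75 [540. 138.  81.]
push_bar [200.4, 180.1] 0.91 [576. 116.  81.]
spool [188.6, 40.7] 0.67 [587. 355.  23.]
spool [120.6, 180.0] 0.68 [581. 356.  23.]
```

View pics/w13.png

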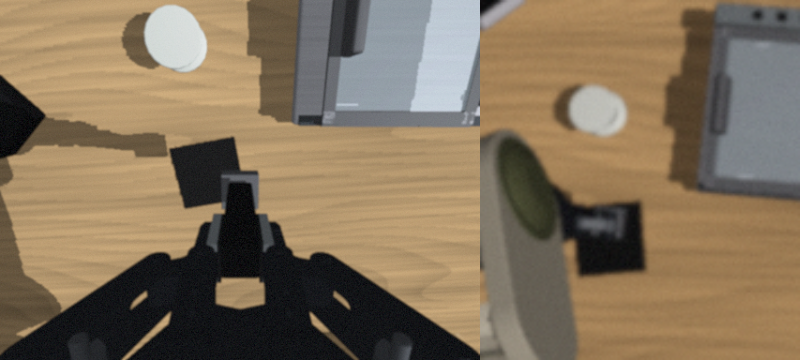

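drive_tool(commands="-0.1 0.2 -0.1 0 0 0 0;-0.1 0.21 -0.2 0 0 0 0;0 0 -0.3 0 0 0 0;0 0 -0.3 0 0 0 0;0 0 -0.2 0 0 0 0;0 0 0 0 0 0 0;0 0 0 0 0 0 0;0 0 0 0 0 0 0")

```text
time_s: 18.3
eef_pos: [424.4, 335.5, 81.9]
ee_rot: [-0.001, 0.999, -0.032, 0.001]
force: [0.8, -0.9, -1.2]
grip_width: 0.218
grip_force: 83.1
```

drive_tool(commands="0 0 -0.03 0 0 0 0;0 0 -0.02 0 0 0 0;0 0 -0.01 0 0 0 0;0 0 0 0 0 0 0;0 0 0 0 0 0 0")

```text
time_s: 18.72
eef_pos: [423.5, 335.2, 74.5]
ee_rot: [-0.0, 0.999, -0.032, 0.0]
force: [-0.1, 0.8, -1.5]
grip_width: 0.22
grip_force: 83.2
```

drive_tool(commands="0 0 -0.015 0 0 0 0;0 0 0 0 0 0 0;0 0 0 0 0 0 0")

```text
time_s: 18.97
eef_pos: [423.4, 335.2, 72.7]
ee_rot: [0.0, 0.999, -0.032, -0.0]
force: [-0.3, 0.2, -1.2]
grip_width: 0.225
grip_force: 83.2
```

drive_tool(commands="0 0 -0.01 0 0 0 0;0 0 0 0 0 0 0;0 0 0 0 0 0 0")

```text
time_s: 19.22
eef_pos: [423.4, 335.2, 71.8]
ee_rot: [0.0, 0.999, -0.032, -0.0]
force: [0.1, 0.5, -1.7]
grip_width: 0.222
grip_force: 83.2
```

drive_tool(commands="0 0 -0.008 0 0 0 0;0 0 0 0 0 0 0;0 0 0 0 0 0 0")

```text
time_s: 19.47
eef_pos: [423.4, 335.2, 71.0]
ee_rot: [0.0, 0.999, -0.032, -0.0]
force: [-0.7, 0.1, -0.7]
grip_width: 0.222
grip_force: 83.2
```

drive_tool(commands="0 0 -0.007 0 0 0 0;0 0 0 0 0 0 0;0 0 0 0 0 0 0")

```text
time_s: 19.72
eef_pos: [423.6, 335.3, 70.5]
ee_rot: [-0.0, 0.999, -0.032, 0.0]
force: [-0.9, 0.4, 0.7]
grip_width: 0.218
grip_force: 83.5
```

drive_tool(commands="0 0 -0.004 0 0 0 0;0 0 0 0 0 0 0;0 0 0 0 0 0 30;0 0 0 0 0 0 40;0 0 0 0 0 0 60;0 0 0 0 0 0 80;0 0 0 0 0 0 100;0 0 0 0 0 0 100;0 0 0 0 0 0 100;0 0 0 0 0 0 100;0 0 0 0 0 0 100;0 0 0 0 0 0 100")

```text
time_s: 20.72
eef_pos: [423.5, 335.2, 69.9]
ee_rot: [-0.0, 0.999, -0.032, 0.0]
force: [-0.1, 0.0, -0.1]
grip_width: 1.005
grip_force: 0.0
```

drive_tool(commands="0 0 0.1 0 0 0 100;0 0 0.3 0 0 0 100;0 0 0.35 0 0 0 100;0 0 0.35 0 0 0 100;0 0 0.2 0 0 0 100;-0.1 -0.1 0 0 0 0 100;-0.2 -0.2 0 0 0 0 100;0 0 0 0 0 0 100;0 0 0 0 0 0 100")

```text
time_s: 21.47
eef_pos: [393.1, 304.9, 200.9]
ee_rot: [-0.0, 0.999, -0.032, 0.001]
force: [0.3, -0.4, -0.2]
grip_width: 1.0
grip_force: 0.0
```

```bash
python3 - <<'E'
from bed import *
import pickle
s=sense(); p=capture('wrist'); d=capture('side'); print(s['eef_pos'],s['time_s'])
t=capture('top')
for n,z in (('pusher_mid',55),('push_bar',81),('mat',3)):
  for q,ss in ((p,s),(t,None),(d,None)):
    for b in boxes_of(q,n)[:2]: print(n,np.round(b['position']),round(b['confidence'],2),at_z(q,b['position'],z,ss).round())
a=cv2.resize(p['pixels'],(512,384)); c=cv2.resize(d['pixels'][130:250,200:360],(288,216)); e=cv2.resize(t['pixels'][130:260,90:220],(288,288))
im=np.zeros((504,800,3),np.uint8); im[:384,:512]=a; im[:216,512:]=c; im[216:504,512:]=e
cv2.imwrite('pics/w14.png',im)
pickle.dump((s,p,t,d),open('w14.pkl','wb'))
E
```

```text
[393.13031972 304.87925372 200.91886909] 21.4667
pusher_mid [228. 151.] 0.69 [423. 334.  55.]
pusher_mid [121. 236.] 0.76 [422. 333.  55.]
pusher_mid [200. 179.] 0.28 [584. 122.  55.]
pusher_mid [221. 146.] 0.52 [421. 361.  55.]
pusher_mid [243. 212.] 0.51 [502. -42.  55.]
push_bar [430.  40.] 0.79 [514. 143.  81.]
push_bar [199. 181.] 0.79 [572. 120.  81.]
push_bar [274. 182.] 0.94 [581.  66.  81.]
mat [229. 133.] 0.79 [437. 336.   3.]
mat [131. 232.] 0.94 [434. 324.   3.]
mat [224. 169.] 0.68 [434. 296.   3.]
```

View pics/w14.png

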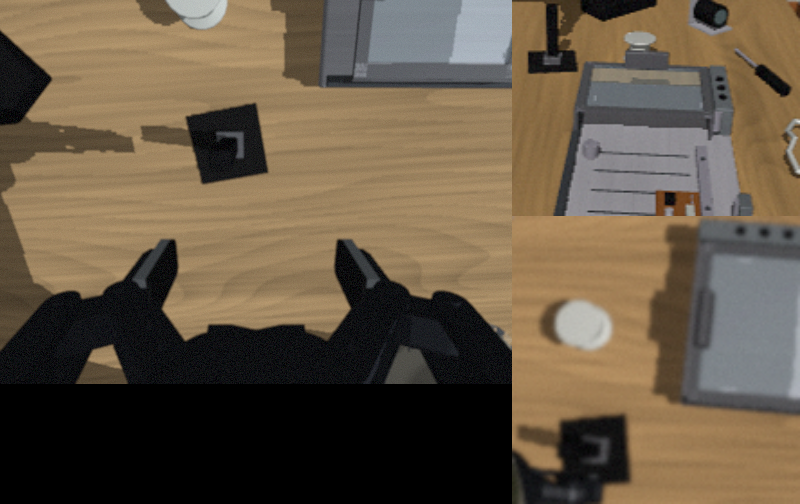

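The pusher stands upright on the mat at about (423,335). The bar's rear top edge in the top view is near u≈173.5, v 163–190.

```bash
python3 - <<'E'
from bed import *
import pickle
s,p,t,d=pickle.load(open('w14.pkl','rb')); b=np.load('bed.npy')
for uv in [(173.5,163),(173.5,190)]: print(at_z(t,uv,96))
# side: top rear edge of bar z=96 ; crop scale 1.8 origin (200,130)
for x,y in [(625,52),(669,52)]: print('side top-rear?',at_z(d,(200+(x-512)/1.8,130+y/1.8),96))
# sub-pixel profile across bar
g=cv2.cvtColor(t['pixels'],cv2.COLOR_BGR2GRAY); print(g[170:186,160:195].mean(0).round().astype(int).tolist())
for y in range(-175,236,1): pass
print('hood centre x line (bed x~0 at y=150):',Tw(b,[0,150,66]))
E
```

```text
[618.52540689 186.73982199  96.        ]
[546.37271447 183.65806262  96.        ]
side top-rear? [553.25533052 176.84793175  96.        ]
side top-rear? [623.38392652 179.5693261   96.        ]
[68, 66, 67, 67, 67, 66, 67, 68, 68, 73, 78, 80, 70, 60, 63, 74, 80, 80, 76, 79, 96, 116, 126, 129, 130, 130, 130, 129, 131, 130, 130, 130, 130, 130, 130]
hood centre x line (bed x~0 at y=150): [[585.66036225 127.37883715  66.        ]]
```

drive_tool(commands="0.3 -0.13 0 0 0 0 50;0.33 -0.13 0 0 0 0 20;0.33 -0.13 0 0 0 0 0;0.33 -0.13 0 0 0 0 0;0.33 -0.13 0 0 0 0 0;0.32 -0.13 0 0 0 0 0;0 0 -0.2 0 0 0 0;0 0 -0.3 0 0 0 0;0 0 -0.3 0 0 0 0;0 0 -0.28 0 0 0 0;0 0 0 0 0 0 0;0 0 0 0 0 0 0")

```text
time_s: 23.07
eef_pos: [587.1, 227.1, 91.5]
ee_rot: [0.0, 0.999, -0.032, -0.001]
force: [0.2, -0.1, 0.8]
grip_width: -0.002
grip_force: 0.0
```

drive_tool(commands="-0.006 -0.1 0 0 0 0 0;-0.006 -0.1 0 0 0 0 0;-0.004 -0.06 0 0 0 0 0;-0.004 -0.06 0 0 0 0 0;-0.004 -0.06 0 0 0 0 0;-0.004 -0.06 0 0 0 0 0;-0.004 -0.06 0 0 0 0 0;-0.004 -0.06 0 0 0 0 0")

```text
time_s: 23.73
eef_pos: [583.8, 170.6, 92.0]
ee_rot: [-0.0, 0.999, -0.032, 0.0]
force: [-0.3, -0.3, 0.3]
grip_width: -0.005
grip_force: 0.0
```

```bash
python3 - <<'E'
from bed import *
t=capture('top'); d=capture('side')
g=cv2.cvtColor(t['pixels'],cv2.COLOR_BGR2GRAY)
im=np.hstack([cv2.resize(t['pixels'][130:240,100:260],(436,300)),cv2.resize(d['pixels'][130:250,200:360],(364,300))])
cv2.imwrite('pics/w15.png',im)
E
```

```text
(no output)
```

View pics/w15.png

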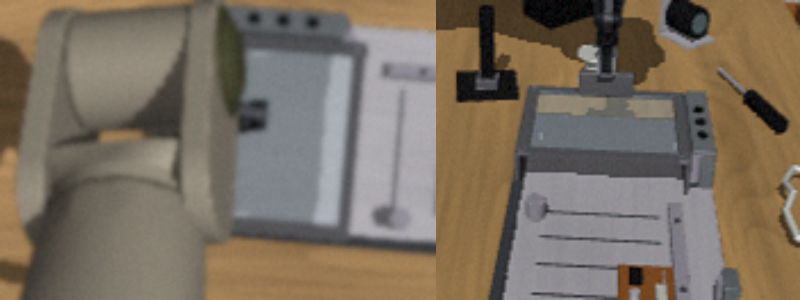

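The gripper stands right behind the bar in both views. That was the tenth picture, so from here I check numerically, using brightness profiles in the top image along the hood's leading edge.

```bash
cat > edge.py <<'E'
from bed import *
import pickle
b=np.load('bed.npy'); s=sense()
def prof(t): # brightness along corner y at bed x = -40, at z=66
    ys=np.arange(-40,260,4); uv=proj(t,Tw(b,[(x,y-150,66) for x in(-45,-40,-35) for y in ys])).astype(np.float32)
    g=cv2.cvtColor(t['pixels'],cv2.COLOR_BGR2GRAY)
    return ys,cv2.remap(g,uv[:,0].reshape(3,-1),uv[:,1].reshape(3,-1),1).mean(0).astype(int)
E
python3 - <<'E'
from edge import *
s0,p,t,d=pickle.load(open('w14.pkl','rb'))
ys,a=prof(t); _,c=prof(capture('top'))
for y,i,j in zip(ys,a,c):
    if y>130: print(y,i,j,end=' | ')
E
```

```text
132 168 169 | 136 170 171 | 140 171 170 | 144 170 170 | 148 169 171 | 152 170 170 | 156 171 171 | 160 169 168 | 164 149 151 | 168 136 137 | 172 162 162 | 176 171 172 | 180 173 173 | 184 173 172 | 188 174 173 | 192 173 175 | 196 173 175 | 200 173 175 | 204 168 166 | 208 130 131 | 212 90 90 | 216 94 94 | 220 132 132 | 224 166 168 | 228 175 175 | 232 175 176 | 236 173 174 | 240 161 162 | 244 140 140 | 248 132 133 | 252 131 133 | 256 131 132 |
```

```bash
python3 - <<'E'
from edge import *
s0,p,t,d=pickle.load(open('w14.pkl','rb')); d2=capture('side'); s=sense()
print(s['eef_pos'],np.round(s['force'],1),s['joints'],tips_ahead)
for z in (75,92,115): print('tip px',proj(d,[583.8,170.6,z])[0].round(1))
for y in (172,184):
  for z in (66,96): print('bar y',y,z,proj(d,[584,y,z])[0].round(1))
def col(q,u): return cv2.cvtColor(q['pixels'],cv2.COLOR_BGR2GRAY)[150:185,u-1:u+2].mean(1).round().astype(int).tolist()
for u in (266,274,282): print(u,'before',col(d,u));print(u,'after ',col(d2,u))
E
```

```text
[583.86290968 171.17218767  91.86374385] [-0.3 -1.  -0.5] [9.27985478e-02 6.18358296e-01 1.39351538e+00 1.34108153e-04
 1.12980907e+00 1.72768203e+00] 17.0
tip px [273.3 166.6]
tip px [273.5 161.3]
tip px [273.9 153.8]
bar y 172 66 [273.2 169.3]
bar y 172 96 [273.6 159.8]
bar y 184 66 [273.  167.4]
bar y 184 96 [273.4 158. ]
266 before [158, 160, 159, 167, 131, 87, 94, 126, 71, 104, 76, 78, 75, 79, 78, 76, 75, 78, 94, 133, 130, 131, 132, 113, 118, 105, 101, 110, 106, 108, 109, 108, 108, 108, 106]
266 after  [163, 164, 165, 172, 130, 90, 96, 127, 71, 106, 79, 81, 78, 80, 77, 79, 80, 82, 96, 136, 134, 134, 135, 119, 122, 110, 104, 112, 110, 111, 111, 113, 111, 111, 112]
274 before [158, 158, 159, 159, 184, 88, 85, 104, 88, 102, 78, 78, 75, 77, 76, 76, 77, 74, 62, 131, 127, 127, 128, 132, 98, 100, 94, 107, 106, 108, 106, 106, 107, 108, 107]
274 after  [20, 19, 31, 24, 22, 30, 21, 24, 13, 76, 69, 45, 41, 80, 78, 78, 79, 76, 64, 121, 120, 119, 120, 109, 104, 102, 97, 111, 110, 110, 109, 108, 110, 110, 112]
282 before [119, 120, 120, 121, 121, 118, 120, 121, 95, 80, 83, 76, 76, 75, 76, 74, 76, 74, 66, 118, 127, 126, 129, 130, 98, 98, 96, 103, 106, 107, 106, 105, 107, 107, 107]
282 after  [63, 64, 63, 62, 64, 61, 65, 61, 64, 80, 88, 78, 79, 81, 78, 76, 77, 76, 71, 103, 106, 101, 102, 105, 103, 101, 101, 109, 109, 110, 110, 109, 110, 111, 108]
```

The finger is behind the bar, hidden from row 159 down, and the hood has not moved. Carrying on slowly until contact.

drive_tool(commands="-0.003 -0.04 0 0 0 0 0;-0.003 -0.04 0 0 0 0 0;-0.003 -0.04 0 0 0 0 0;-0.003 -0.04 0 0 0 0 0;-0.003 -0.04 0 0 0 0 0;-0.003 -0.04 0 0 0 0 0")

```text
time_s: 24.43
eef_pos: [582.1, 146.7, 91.9]
ee_rot: [-0.0, 0.999, -0.032, 0.0]
force: [-0.0, -0.1, 0.6]
grip_width: 0.001
grip_force: 0.0
```

```bash
python3 - <<'E'
from edge import *
ys,c=prof(capture('top')); print(s['eef_pos'],np.round(s['force'],1))
print([(int(y),int(j)) for y,j in zip(ys,c) if y>150])
E
```

```text
[582.0615293  146.73822181  91.92998727] [-0.  -0.1  0.6]
[(152, 172), (156, 172), (160, 170), (164, 151), (168, 138), (172, 163), (176, 172), (180, 174), (184, 173), (188, 174), (192, 174), (196, 175), (200, 175), (204, 168), (208, 130), (212, 91), (216, 95), (220, 133), (224, 169), (228, 177), (232, 176), (236, 175), (240, 163), (244, 140), (248, 134), (252, 132), (256, 132)]
```

```bash
python3 - <<'E'
from edge import *
s0,p,t,d=pickle.load(open('w14.pkl','rb')); d2=capture('side'); w=capture('wrist')
G=lambda q:cv2.cvtColor(q['pixels'],cv2.COLOR_BGR2GRAY)
print('tip now',[proj(d,[582,146.7,z])[0].round(1).tolist() for z in (75,92)])
for nm,q in(('before',d),('after',d2)):
    print(nm)
    for r in range(148,186): print(r,' '.join('%3d'%v for v in G(q)[r,252:300:2]))
for q,ss in ((w,s),(d2,None)):
    for b_ in boxes_of(q,'push_bar')[:3]+boxes_of(q,'hood')[:2]: print(np.round(b_['position']),round(b_['confidence'],2),at_z(q,b_['position'],81,ss).round())
pickle.dump((s,w),open('w16.pkl','wb'))
E
```

```text
tip now [[273.0, 170.3], [273.3, 164.9]]
before
148 120 119 116 119 122 120 160 156 156 156 156 158 140 110 116 120 116 117 116 114 118 116 110 111
149 123 116 112 119 124 130 155 157 156 158 158 156 158 137 115 118 122 121 117 116 115 111 112 114
150 122 120 114 121 124 138 155 159 157 158 155 159 157 163 113 120 119 116 119 111 110 114 109 113
151 118 120 115 122 121 128 162 161 160 159 158 158 159 163 121 122 119 113 114 113 114 114 111 115
152 117 117 115 126 121 136 163 159 156 158 157 161 157 159 110 119 117 114 114 114 113 115 114 112
153 122 119 118 123 126 114 144 174 156 161 160 160 164 128 114 120 120 116 117 113 115 116 108 114
154 115 117 119 121 123 119 121 126 193 214 204 180 118 115 115 120 122 113 117 115 114 113 111 111
155 118 118 118 123 124 121 122  77  91 102  96  92  93 119 115 116 120 113 113 116 115 117 111 110
156 117 119 120 121 122 123 114 113  82  82  86  86  70  78 117 123 121 113 116 112 112 117 107 111
157 114 122 121 120 121 122  62 129 169 174 165  87  69  59  81 122 119 117 113 113 112 116 114 108
158 115 122 118 120 123 117  71  72  68  71  78  85 
[... 6057 characters left out ...]
 112 109 107 109 109 113 112 113 111 110 109 110 111 108 105 111 112 111 109 110 116 109 109 112
182 112 104 109 109 115 110 114 111 113 111 111 111 108 111 109 114 107 109 108 110 107 108 110 113
183 112 112 110 109 108 112 112 111 112 109 108 107 112 110 110 110 113 111 110 111 110 109 111 112
184 112 111 111 112 110 111 110 110 113 108 113 111 106 112 110 112 111 113 114 112 112 115 108 111
185 108 110 111 107 111 114 109 109 112 110 114 107 112 107 108 110 111 109 112 110 110 110 110 113
[308. 157.] 0.64 [627. 113.  81.]
[ 28. 211.] 0.16 [604. 289.  81.]
[305. 159.] 0.62 [626. 114.  81.]
[344. 140.] 0.26 [636.  92.  81.]
[276. 183.] 0.72 [585.  60.  81.]
[274. 181.] 0.71 [580.  72.  81.]
```

The side-camera rows show the shut fingertips at z≈97, so they passed just over the bar, which tops out at 96 mm. I'll go back behind the bar and lower about 20 mm.

drive_tool(commands="0 0 0.1 0 0 0 0;0.012 0.2 0 0 0 0 0;0.013 0.21 0 0 0 0 0;0.013 0.21 0 0 0 0 0;0.013 0.21 0 0 0 0 0;0 0 0 0 0 0 0;0 0 -0.15 0 0 0 0;0 0 -0.15 0 0 0 0;0 0 0 0 0 0 0;0 0 0 0 0 0 0")

```text
time_s: 25.62
eef_pos: [587.0, 229.8, 72.1]
ee_rot: [0.0, 0.999, -0.032, -0.0]
force: [0.7, 0.0, 0.2]
grip_width: 0.001
grip_force: 0.0
```

drive_tool(commands="-0.006 -0.1 0 0 0 0 0;-0.006 -0.1 0 0 0 0 0;-0.003 -0.05 0 0 0 0 0;-0.002 -0.03 0 0 0 0 0;-0.002 -0.03 0 0 0 0 0;-0.002 -0.03 0 0 0 0 0")

```text
time_s: 26.12
eef_pos: [585.3, 196.0, 72.3]
ee_rot: [-0.0, 0.999, -0.032, 0.0]
force: [0.0, 1.3, 0.4]
grip_width: 0.0
grip_force: 0.6
```

drive_tool(commands="-0.003 -0.05 0 0 0 0 0;-0.003 -0.05 0 0 0 0 0;-0.003 -0.05 0 0 0 0 0;-0.003 -0.05 0 0 0 0 0")

```text
time_s: 26.45
eef_pos: [583.8, 175.8, 71.9]
ee_rot: [-0.0, 0.999, -0.032, -0.0]
force: [-0.7, 2.3, 0.7]
grip_width: 0.0
grip_force: 0.6
```

```bash
python3 - <<'E'
from edge import *
ys,c=prof(capture('top')); print(s['eef_pos'],np.round(s['force'],1))
print([(int(y),int(j)) for y,j in zip(ys,c) if y>150])
E
```

```text
[583.7802185  175.75603083  71.88978822] [-0.7  2.3  0.7]
[(152, 172), (156, 171), (160, 169), (164, 150), (168, 136), (172, 162), (176, 172), (180, 156), (184, 114), (188, 88), (192, 107), (196, 154), (200, 173), (204, 175), (208, 175), (212, 175), (216, 167), (220, 143), (224, 133), (228, 132), (232, 132), (236, 133), (240, 132), (244, 132), (248, 132), (252, 134), (256, 132)]
```

Contact: the hood moved 24 mm with the finger and the reaction is 2.3 N. Pushing on.

drive_tool(commands="-0.006 -0.1 0 0 0 0 0;-0.006 -0.1 0 0 0 0 0;-0.006 -0.1 0 0 0 0 0;-0.006 -0.1 0 0 0 0 0;-0.006 -0.1 0 0 0 0 0;-0.006 -0.1 0 0 0 0 0;-0.006 -0.1 0 0 0 0 0;-0.006 -0.1 0 0 0 0 0;-0.006 -0.1 0 0 0 0 0;-0.006 -0.1 0 0 0 0 0;-0.006 -0.1 0 0 0 0 0;-0.006 -0.1 0 0 0 0 0;-0.006 -0.1 0 0 0 0 0;-0.006 -0.1 0 0 0 0 0;-0.006 -0.1 0 0 0 0 0;-0.006 -0.1 0 0 0 0 0;0 0 0 0 0 0 0")

```text
time_s: 27.92
eef_pos: [574.5, 14.1, 72.0]
ee_rot: [0.0, 0.999, -0.033, 0.0]
force: [0.1, -0.1, -0.1]
grip_width: -0.001
grip_force: 0.0
```

```bash
python3 - <<'E'
from edge import *
ys,c=prof(capture('top')); print(s['eef_pos'],np.round(s['force'],1))
print([(int(y),int(j)) for y,j in zip(ys,c)][:40])
E
```

```text
[574.47547484  14.14508804  72.01217502] [ 0.1 -0.1 -0.1]
[(-40, 151), (-36, 151), (-32, 153), (-28, 150), (-24, 151), (-20, 152), (-16, 159), (-12, 168), (-8, 152), (-4, 131), (0, 133), (4, 115), (8, 98), (12, 110), (16, 140), (20, 124), (24, 95), (28, 103), (32, 149), (36, 165), (40, 164), (44, 179), (48, 183), (52, 183), (56, 180), (60, 169), (64, 145), (68, 138), (72, 138), (76, 135), (80, 125), (84, 129), (88, 136), (92, 138), (96, 137), (100, 137), (104, 137), (108, 138), (112, 139), (116, 137)]
```

drive_tool(commands="-0.003 -0.04 0 0 0 0 0;-0.003 -0.04 0 0 0 0 0;-0.003 -0.04 0 0 0 0 0;-0.003 -0.04 0 0 0 0 0;-0.002 -0.03 0 0 0 0 0")

```text
time_s: 28.38
eef_pos: [573.0, -2.5, 72.0]
ee_rot: [-0.001, 0.999, -0.032, 0.0]
force: [3.2, 12.9, 1.6]
grip_width: -0.002
grip_force: 7.0
```

drive_tool(commands="-0.002 -0.03 0 0 0 0 0;-0.002 -0.03 0 0 0 0 0")

```text
time_s: 28.55
eef_pos: [572.7, -7.4, 72.0]
ee_rot: [-0.001, 0.999, -0.032, 0.0]
force: [2.5, 7.8, 1.3]
grip_width: 0.0
grip_force: 4.3
```

drive_tool(commands="-0.002 -0.03 0 0 0 0 0;-0.002 -0.03 0 0 0 0 0")

```text
time_s: 28.72
eef_pos: [572.3, -14.2, 72.0]
ee_rot: [-0.001, 0.999, -0.032, 0.0]
force: [1.0, 3.6, -0.1]
grip_width: 0.003
grip_force: 1.9
```

drive_tool(commands="-0.002 -0.03 0 0 0 0 0;-0.001 -0.02 0 0 0 0 0")

```text
time_s: 28.88
eef_pos: [572.0, -18.5, 72.0]
ee_rot: [-0.002, 0.999, -0.032, 0.0]
force: [2.7, 19.4, 1.7]
grip_width: -0.003
grip_force: 9.8
```

drive_tool(commands="0 0 0 0 0 0 0;0 0 0 0 0 0 0")

```text
time_s: 29.05
eef_pos: [572.0, -18.3, 72.0]
ee_rot: [-0.001, 0.999, -0.032, 0.0]
force: [2.5, 11.1, 1.0]
grip_width: -0.001
grip_force: 5.8
```

```bash
cat > e2.py <<'E'
from edge import *
t=capture('top'); ys,c=prof(t); print(s['eef_pos'],np.round(s['force'],1))
print([(int(y),int(j)) for y,j in zip(ys,c)][:24])
E
python3 e2.py
```

```text
[571.98711179 -18.29042508  72.02279836] [ 2.5 11.1  1. ]
[(-40, 152), (-36, 153), (-32, 151), (-28, 152), (-24, 151), (-20, 152), (-16, 156), (-12, 140), (-8, 98), (-4, 94), (0, 116), (4, 139), (8, 139), (12, 147), (16, 168), (20, 184), (24, 185), (28, 181), (32, 160), (36, 132), (40, 127), (44, 138), (48, 139), (52, 140)]
```

drive_tool(commands="0.006 0.1 0 0 0 0 0;0.012 0.2 0 0 0 0 0;0 0.1 0.2 0 0 0 0;0 0 0.4 0 0 0 0;0 0 0.4 0 0 0 0;0 0 0 0 0 0 0;0 0 0 0 0 0 0")

```text
time_s: 29.68
eef_pos: [574.3, 20.0, 173.9]
ee_rot: [0.001, 0.999, -0.032, 0.002]
force: [-0.6, -0.8, -1.9]
grip_width: 0.006
grip_force: 0.0
```

```bash
python3 e2.py
```

```text
[574.29210671  19.99299379 173.87256943] [-0.6 -0.8 -1.9]
[(-40, 148), (-36, 148), (-32, 148), (-28, 147), (-24, 147), (-20, 148), (-16, 153), (-12, 137), (-8, 96), (-4, 91), (0, 111), (4, 135), (8, 135), (12, 142), (16, 165), (20, 180), (24, 182), (28, 178), (32, 157), (36, 130), (40, 125), (44, 133), (48, 136), (52, 136)]
```

Force dropped past the latch peak, then rose to a 19 N hard stop at 218 mm of travel, and the edge stayed put after release. One last check of the board and the others, with the arm moved aside.

drive_tool(commands="-0.3 0 0.2 0 0 0 0;-0.35 0 0.1 0 0 0 0;-0.35 0 0 0 0 0 0;0 0 0 0 0 0 0;0 0 0 0 0 0 0")

```text
time_s: 30.15
eef_pos: [472.1, 20.2, 201.0]
ee_rot: [0.0, 0.999, -0.032, -0.001]
force: [0.9, -0.0, -0.3]
grip_width: -0.003
grip_force: 0.0
```

```bash
python3 - <<'E'
from edge import *
t0,d0,_,_=pickle.load(open('shots.pkl','rb'))
t=capture('top'); d=capture('side'); w=capture('wrist'); s=sense()
C=Tw(b,[70,-150,20])[0]; c,sn=np.cos(b[2]),np.sin(b[2])
def ic(X): e=np.array(X)[:2]-C[:2]; return np.array([c*e[0]+sn*e[1],-sn*e[0]+c*e[1]])
for n,p,ss in (('t',t,None),('d',d,None),('w',w,s)):
    hsv=cv2.cvtColor(p['pixels'],cv2.COLOR_BGR2HSV)
    m=np.zeros(hsv.shape[:2],np.uint8); cv2.fillPoly(m,[proj(p,Tw(b,[(72,-152,20),(72,30,20),(-90,30,20),(-90,-152,20)]),ss).astype(np.int32)],255)
    k=cv2.inRange(hsv,(3,60,40),(25,255,255))&m
    P=np.array([ic(at_z(p,uv,25,ss)) for uv in np.argwhere(k)[:,::-1].astype(float)],np.float32)
    if len(P)>20: print(n,len(P),np.round(cv2.minAreaRect(P)[0],1),cv2.minAreaRect(P)[1:])
for n,z in (('puck',30),('weight',60),('spool',43),('pusher_mid',55)):
    for q in (t0,t,d0,d):
        r=boxes_of(q,n) if q is t or q is d else []
        if r: print(n,at_z(q,r[0]['position'],z).round(),round(r[0]['confidence'],2))
print(s['time_s'],np.round(s['force'],1))
E
```

```text
d 167 [-26.   22.3] ((30.64169692993164, 53.89564514160156), 89.93807220458984)
puck [568. -71.  30.] 0.64
weight [ 567. -375.   60.] 0.58
weight [ 558. -404.   60.] 0.85
spool [584. 349.  43.] 0.8
spool [585. 310.  43.] 0.7
pusher_mid [416. 327.  55.] 0.76
pusher_mid [420. 346.  55.] 0.63
30.3 [ 0.8 -0.5 -0.1]
```

```bash
python3 -c "
from rig import finish_job; print(finish_job())"
```

```text
the job is handed in; nothing more can be done
None
```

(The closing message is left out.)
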